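Feed a mill ball through the fork reader

ROBOT

A 6-joint arm with a two-finger parallel gripper is mounted at the origin on the work surface. World frame = base frame: x ahead of the robot, y to its left, z up, the work surface at z = 0. Lengths are in mm, angles in rad, forces in N, time in s.
With the tool pointing down it reaches from about 350 to 875 mm from the base axis. Payload 4.2 kg.
Tool frame: the origin (TCP) lies on the mounting face of the last link; the fingertips stand 173 mm ahead of it and the grasp point (between the pads) lies 155 mm ahead of it; z points along the fingers, y is the line along which they close (so a half turn about z gives the same grasp; the last joint's range is limited). The gripper opens to 85 mm and grips with 20 to 120 N. Pads are 22 mm wide; open, the fingers measure 114 mm over their backs; the gripper's body (76 mm by 85 mm) begins 54 mm behind the grasp point. The pads swing forward as they close: fully open they stand 13 mm farther back than shut.
Start: joints at [-0.863, 0.385, 0.008, 0, -1.194, -0.259], TCP at [271.19, -563.077, 404.712] pointing down, gripper open.
Joint ranges: [-3.14, 3.14], [-1.21, 2.06], [-1.07, 1.41], [-3.16, 2.05], [-2.99, -0.16], [-3.1, 3.1]. Speed limits (rad/s): [2.79, 2.79, 3.14, 3.14, 3.14, 3.14].

INTERFACE

Orientations are given as a unit quaternion [x, y, z, w].
In Python, from bench import arm gives the robot as it stands. The module is installed in compiled form; this text tells all that it offers.
- The arm moves only by the tool move_arm, never from a script. Its arguments are lists of equal length, an entry for each row: "fingers": the finger opening in mm, from 0 to 85.4; "travel": the shift along the tool's x, y, z in mm, a list of three; "dr": the turn, a rotation vector about the tool's x, y, z in rad, a list of three. A call has 1 to 10 rows; each row is the pose to reach, as a shift and turn from the pose commanded when the call began, along the tool's axes at that moment; what a row does not reach only later rows make up. A row lasts 1/10 s, in which the tool goes at most 50 mm and 8.59 degrees, less where a joint would pass 70% of its speed; a pose out of reach is approached as far as the arm can. A call with a gripper value outside its range is refused whole. The fingers move at their own pace and stop on an object; the grip force is fixed at half the most. Time passes only in rows, so rows that repeat a pose let the fingers close. It gives the time, the measured TCP pose, the force, the opening and the grip force at its end, in the units of the state.
- arm.read_state(): the state, without advancing time (a new reading comes with each control period).
- arm.get_image(name): name is "scene" or "top" or "wrist"; returns the picture (420x560x3 uint8, red, green, blue); there is no depth.
- arm.camera_model(name): a dict with "intrinsics" (3x3 intrinsics, pixels), "k1" (the pictures are not rectified: a ray, as slopes to the right and down, at radius r is drawn at 1 + k1 r^2 times it, then the intrinsics apply), "pose" (4x4, takes a point from camera to world coordinates). Camera axes: x right, y up, looking along -z (the intrinsics and any distortion apply to the point x, -y, -z); pixel columns grow to the right and rows downward; lengths in mm; the calibration is good to about 2 mm. A picture is of the moment at which its call begins: read the wrist's pose just before it. camera_model takes no time and is no camera call; for the wrist camera it gives the pose at the moment of the call.
- arm.job_done(): hands the job in; it is judged then, once.
The state is a dict: "clock": time; "joints": joint angles; "joint_vel": joint speeds; "joint_efforts": joint torques, N m; "position": TCP position; "ee_rot": TCP orientation; "contact_force": force on the tool from outside, world axes, zero at the start; "wrist_torque": the same for the moment, N m; "gripper_width": finger opening in mm; "grasp_force": force on a finger pad.
Only numpy, scipy, OpenCV 4.12 (cv2) and the standard library are available. Lean on these libraries where they do the work, as an engineer would, in place of code of your own. Each camera call takes 0.05 s, during which the arm holds its last target. There are 200 camera calls.

TASK

Using the handle of the hinged chute, let the porcelain ball roll to the fork reader and keep it still, centred between the two reader heads, for five seconds while it is measured; then let it roll on, off the chute's hinged end, into the fixed cradle, lower the handle gently until the chute is back down on its rest, and let go. Keep the ball slow (below 0.3 m/s), do not touch it, do not let the handle drop, and leave everything else on the bench alone.

Things in the scene. Friction and masses are not known exactly. Their poses are not given: they have to be found in the camera images.
- stand: Fixed wooden base board (130 x 560 mm) with hinge posts, cradle and rest. Origin on the table straight under the hinge, x parallel to the hinge axis, z up. The chute extends from the hinge towards -y, the cradle towards +y. Chute: aluminium gutter 86 mm wide, 26 mm high sides, floor a very flat V (5 degrees each half), 320 mm inside from its open hinged end to its end wall.
- chute (a joint): Chute angle (rad) about the hinge: 0 level, positive = handle end raised, the ball then rolls to the cradle; negative = back. -0.10 (down on its rest; starts there, sinks back by its weight) to 0.14. Chute 0.35 kg, hinge damping 0.25 N m s/rad, friction 0.03 N m. The ball accelerates by 7.0 m/s2 per rad (9.81/1.4); rolling drag worth about 0.02 rad of tilt, varying; no other damping.
- hinge_axis (a point): Centre of the hinge axis, 100 mm above the table; the floor's bottom line passes through it. Axes as the stand's.
- handle_grip (a point): Middle of the wooden handle, the place to grip: round bar 16 mm thick, 85 mm long, along the chute's y beyond its end wall. The point is on the bar's axis, 390 mm from the hinge along the chute's -y and 18 mm above the floor's bottom line; 79 mm above the table at the start, 118 mm at level. 3.9 mm up = 0.01 rad. Axes turn with the chute, y towards the hinge.
- ball: White porcelain ball (origin at its centre), 70 mm in diameter, 400 g nominal, loose; at the start it lies in the chute against the end wall by the handle. In the gutter its centre runs 35 mm above the floor's bottom line. Only the position counts, its axes turn with it.
- reader_beam (a point): Middle of the beam between the two grey heads (22 x 30 x 34 mm, 110 mm apart) of the fixed fork reader straddling the chute, 135 mm above the table. Its place along the chute varies, 95 to 185 mm from the hinge. Axes as the stand's: x from head to head, y along the chute towards the cradle. The ball is centred while its centre is within 12 mm of this point along y.
- cradle_seat (a point): Where the ball's centre rests in the fixed steel cradle, against its end wall, 100 mm from the hinge along the stand's +y. The cradle is a gutter like the chute, 130 mm long, that starts 6 mm below the chute's hinged end and slopes down 0.07 rad to a closed end wall, so a ball rolled in stays there.
- beaker: glass beaker, 68 mm wide, 90 mm tall, near the chute; bystander (origin: centre of its underside)
- dish: white porcelain dish, 90 mm wide, 20 mm tall, near the chute; bystander (origin: centre of its underside)
- reagent: clear bottle with blue cap, 68 mm wide, 130 mm tall; bystander (origin: centre of its underside)
- tape: white roll of tape, 60 mm wide, 18 mm tall; bystander (origin: centre of its underside)
- spatula: lab spatula 180 mm long; bystander
- brush: brush 180 mm long; bystander
- jar: amber jar, 60 mm wide, 70 mm tall; bystander (origin: centre of its underside)

How it is judged (in metres and radians):
On the way, in this order (a step that is already met when the one before it is completed fails the run):
1. the ball kept still between the reader heads for 4.5 s, in the chute (y of ball in the frame of reader_beam between -0.012 and 0.012 m and x of ball in the frame of reader_beam between -0.015 and 0.015 m and z of ball in the frame of reader_beam between -0.04 and 0.04 m and linear speed of ball below 0.06 m/s), for 4.5 s.
2. the ball rolled on into the cradle (distance between ball and cradle_seat below 0.02 m), for 0.3 s.
At the end, for the whole second after the job is handed in: The ball rests in the cradle against its end wall (centre within 20 mm of the seat, slower than 0.03 m/s), the chute is back down on its rest (angle below -0.085 rad) and still, the handle released (distance between ball and cradle_seat below 0.02 m and linear speed of ball below 0.03 m/s and value of joint chute below -0.085 rad and velocity of joint chute between -0.05 and 0.05 rad/s); the robot touches nothing.
It fails at once if the ball ran faster than 0.5 m/s (linear speed of ball above 0.5 m/s).
It fails at once if the ball fell off the chute or cradle (height (world z) of ball below 0.08 m).
It fails at once if the robot touched the ball (contact force between any of the fingers, the arm and ball above 0.3 N).
It fails at once if the handle was let drop (chute falling faster than 0.7 rad/s) (velocity of joint chute below -0.7 rad/s).
It fails at once if a bystander was moved more than 30 mm (distance of any of beaker, dish, reagent, tape, spatula, brush, jar from where it was at the start of the episode above 0.03 m).
It also fails if it takes over 58 s, if anything falls off the work surface, if the arm or the gripper's body presses on something with over 40 N, if the wrist force passes 120 N, or if a joint passes its speed limit or range.

## Working session

There is one attempt and no reset: what is moved stays moved. The work goes in short steps, Python scripts to look and compute and a tool call to move; the robot and the scene stay as the last step left them, time stands still between calls to the robot, and variables do not carry over. Pictures are saved under pics/ and viewed, at most 10 in all, crops included, and the job is handed in when it is done.

Besides the shell and the picture viewer there is one more tool, called after "Request:" as name(argument=value, ...) on one line, values as JSON. move_arm: Moves the arm, as the interface text tells. Its arguments: {"type":"object","properties":{"fingers":{"type":"array","items":{"type":"number"}},"travel":{"type":"array","items":{"type":"array","items":{"type":"number"}}},"dr":{"type":"array","items":{"type":"array","items":{"type":"number"}}}},"required":["fingers","travel","dr"]}

```bash
mkdir -p pics; cat > h.py <<'E'
import numpy as np, cv2
from bench import arm
def save(n,f):
    m=arm.camera_model(n); im=arm.get_image(n); cv2.imwrite('pics/'+f,im[:,:,::-1]); return im,m
def ray(m,u,v):
    K=np.array(m['intrinsics']);P=np.array(m['pose'])
    d=np.array([(u-K[0,2])/K[0,0],(v-K[1,2])/K[1,1]]);s=d.copy()
    for _ in range(20): s=d/(1+m['k1']*(s@s))
    return P[:3,3],P[:3,:3]@np.array([s[0],-s[1],-1])
def atz(m,u,v,z):
    o,d=ray(m,u,v);return o+d*(z-o[2])/d[2]
def proj(m,p):
    K=np.array(m['intrinsics']);P=np.array(m['pose'])
    c=P[:3,:3].T@(np.array(p)-P[:3,3]);s=np.array([c[0],-c[1]])/-c[2]
    s=s*(1+m['k1']*(s@s));return K[0,0]*s[0]+K[0,2],K[1,1]*s[1]+K[1,2]
E
python3 - <<'E'
from h import *
for n in('top','scene'):
    im,m=save(n,n+'0.png');print(n,np.round(m['pose'],3).tolist(),np.round(m['intrinsics'],1).tolist(),m['k1'])
s=arm.read_state();print(s)
E
```

```text
top [[-0.023, 0.988, -0.15, 346.113], [-1.0, -0.025, -0.007, -45.482], [-0.011, 0.149, 0.989, 1605.552], [0.0, 0.0, 0.0, 1.0]] [[510.0, 0.0, 276.7], [0.0, 510.0, 211.4], [0.0, 0.0, 1.0]] -0.030815177764997988
scene [[-0.332, -0.512, 0.792, 1591.97], [0.943, -0.172, 0.284, 349.266], [-0.009, 0.842, 0.54, 785.593], [0.0, 0.0, 0.0, 1.0]] [[493.1, 0.0, 280.5], [0.0, 493.1, 214.8], [0.0, 0.0, 1.0]] -0.029009462700687178
{'clock': 0.1, 'joints': array([-8.63364350e-01,  3.85496888e-01,  6.73009256e-03, -4.26372696e-04,
       -1.19397205e+00, -2.58602201e-01]), 'joint_vel': array([ 5.31865341e-04, -1.90142084e-03,  2.83011282e-03,  4.88304096e-03,
       -1.50238206e-04, -7.63280238e-05]), 'joint_efforts': array([-6.91944442e-04, -3.93319273e+01,  1.88929367e+01,  4.19794410e+00,
       -2.56631349e-03, -4.12396304e-07]), 'position': array([ 271.1467947 , -562.91772632,  403.7088172 ]), 'ee_rot': array([-2.22459183e-01,  9.74941500e-01,  9.52175732e-04, -2.75620218e-04]), 'contact_force': array([-0.29463054,  0.26445538, -0.17890268]), 'wrist_torque': array([ 0.03637233, -0.000354  , -0.01356347]), 'grasp_force': 0.0, 'gripper_width': 85.59694272445168}
```

View pics/top0.png

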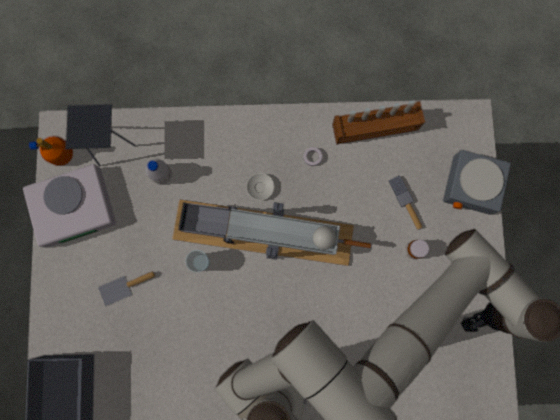

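View pics/scene0.png

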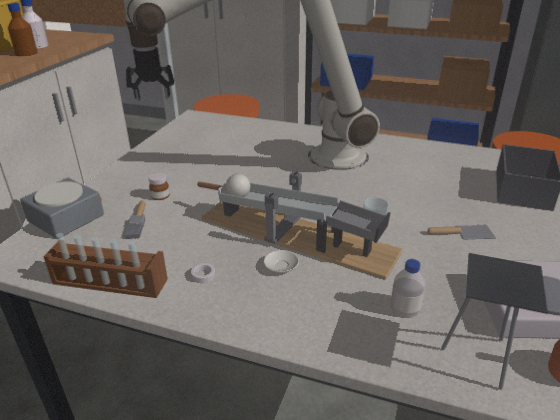

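The top view shows the chute running roughly from (230,225) to (340,238), with the ball at (325,237), handle to (370,245) and reader heads at (278,209) and (273,252). I'll enlarge both views.

```bash
python3 - <<'E'
import cv2
a=cv2.imread('pics/top0.png')[185:280,165:385];cv2.imwrite('pics/tc.png',cv2.convertScaleAbs(cv2.resize(a,None,fx=3.6,fy=3.6,interpolation=2),alpha=1.4))
b=cv2.imread('pics/scene0.png')[150:275,185:410];cv2.imwrite('pics/sc.png',cv2.convertScaleAbs(cv2.resize(b,None,fx=3.5,fy=3.5,interpolation=2),alpha=1.4))
E
```

```text
(no output)
```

View pics/tc.png

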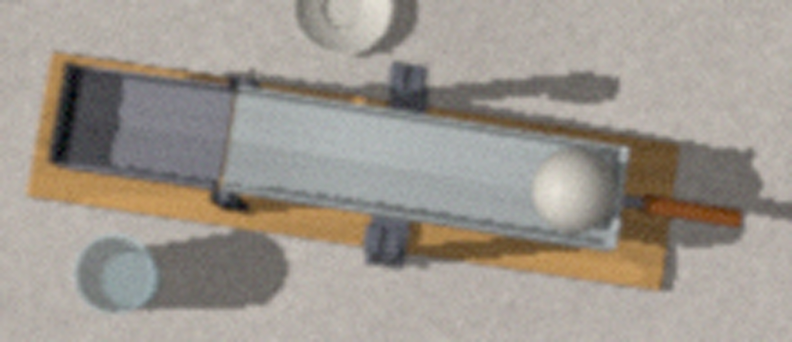

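View pics/sc.png

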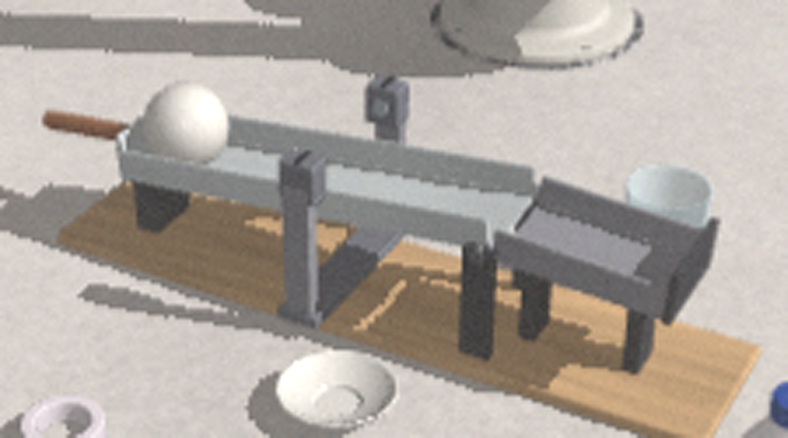

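```bash
cat > geo.py <<'E'
from h import *
def chute(x,y,z,a):
    return np.array([x,y*np.cos(a)+z*np.sin(a),100+z*np.cos(a)-y*np.sin(a)*1])
def chute(x,y,z,a): return np.array([x,y*np.cos(a)+z*np.sin(a),100+z*np.cos(a)+(-y)*np.sin(a)])
def w(p,X,Y,th):
    c,s=np.cos(th),np.sin(th);return np.array([X+c*p[0]-s*p[1],Y+s*p[0]+c*p[1],p[2]])
E
cat > fit.py <<'E'
from geo import *
from scipy.optimize import least_squares
mt,ms=arm.camera_model('top'),arm.camera_model('scene')
T=lambda x,y:((x+.5)/3.6-.5+165,(y+.5)/3.6-.5+185)
S=lambda x,y:((x+.5)/3.5-.5+185,(y+.5)/3.5-.5+150)
def pts(p):
    X,Y,th,t,off,rb=p;W=lambda q:proj(mt,w(q,X,Y,th));V=lambda q:proj(ms,w(q,X,Y,th));a=-.1
    return [(T(52,52),W([65,off+280,t]),'b'),(T(678,142),W([65,off-280,t]),'b'),(T(662,290),W([-65,off-280,t]),'b'),(T(28,196),W([-65,off+280,t]),'b'),
    (T(572,190),W(chute(0,-285,35,a)),'ball'),(T(741,216),W(chute(0,-432.5,18,a)),'tip'),
    (T(629,148),W(chute(43,-323,26,a)),'cw'),(T(615,248),W(chute(-43,-323,26,a)),'cw'),
    (T(238,86),W(chute(43,0,26,a)),'ch'),(T(222,184),W(chute(-43,0,26,a)),'ch'),
    (T(410,65),W([77-11+0+0,rb,152])if 0 else W([77,rb,152]),'h1'),(T(386,262),W([-77,rb,118]),'h2'),
    (S(185,123),V(chute(0,-285,35,a)),'sball'),(S(46,119),V(chute(0,-432.5,18,a)),'stip'),
    (S(280,182),V([77,rb-15,135]),'sh'),(S(325,182),V([77,rb+15,135]),'sh')]
f=lambda p:np.concatenate([np.subtract(q,r) for q,r,_ in pts(p)])
r=least_squares(f,[540,0,0.1,15,-80,-130],loss='soft_l1')
print(np.round(r.x,4))
for q,s,n in pts(r.x):print(n,np.round(np.subtract(q,s),2))
X,Y,th=r.x[:3]
print('grip',w(chute(0,-390,18,-.1),X,Y,th),'ball',w(chute(0,-285,35,-.1),X,Y,th))
E
python3 fit.py
```

```text
[ 5.402936e+02  1.100925e+02 -1.687000e-01  6.952100e+00 -9.940320e+01
 -1.386645e+02]
b [ 0.05 -0.34]
b [-0.53 -0.34]
b [ 0.17 -0.18]
b [ 0.49 -0.52]
ball [-0.81 -0.02]
tip [-0.91 -0.74]
cw [1.21 0.33]
cw [ 1.03 -0.44]
ch [-0.04  0.03]
ch [ 0.17 -1.58]
h1 [0.35 0.44]
h2 [1.23 1.61]
sball [-0.07 -0.98]
stip [ 0.51 -0.14]
sh [0.52 0.54]
sh [ 3.18 -2.36]
grip [ 474.85039813 -274.22393081   78.97504248] ball [ 492.10361708 -172.90414464  106.37262204]
```

```bash
cat > mv.py <<'E'
from geo import *
from scipy.spatial.transform import Rotation as R
import json,os
X,Y,TH=540.3,110.1,-0.1687
def tool_for(a,yg=-392,zoff=0,back=0):
    """tool pose (R,p) gripping at chute angle a; tool z = chute -normal"""
    g=w(chute(0,yg,18,a),X,Y,TH)
    n=w(chute(0,0,1,a),X,Y,TH)-w(chute(0,0,0,a),X,Y,TH)
    xs=np.array([np.cos(TH),np.sin(TH),0])
    Rm=np.column_stack([np.cross(-xs,-n),-xs,-n]) 
    return Rm,g+n*(155+back)
def rel(Rc,pc,Rt,pt):
    return Rc.T@(pt-pc),R.from_matrix(Rc.T@Rt).as_rotvec()
E
python3 - <<'E'
from mv import *
s=arm.read_state();Rc=R.from_quat([-2.22459183e-01,9.74941500e-01,0,0]).as_matrix();pc=np.array([271.19,-563.077,404.712])
print(Rc.round(3).tolist())
for b in(70,0):
    Rt,pt=tool_for(-.1,back=b);print(Rt.round(3).tolist(),pt.round(1),[x.round(4) for x in rel(Rc,pc,Rt,pt)])
    Rt=Rt@np.diag([-1,-1,1]);print([x.round(4) for x in rel(Rc,pc,Rt,pt)])
E
```

```text
[[-0.901, -0.434, 0.0], [-0.434, 0.901, 0.0], [-0.0, 0.0, -1.0]]
[[-0.167, -0.986, 0.017], [-0.981, 0.168, 0.098], [-0.1, -0.0, -0.995]] [ 470.7 -298.3  302.7] [array([-294.6416,  151.9945,  102.0607]), array([-0.0477, -0.0923, -0.9526])]
[array([-294.6416,  151.9945,  102.0607]), array([-0.1094,  0.0565,  2.186 ])]
[[-0.167, -0.986, 0.017], [-0.981, 0.168, 0.098], [-0.1, -0.0, -0.995]] [ 471.9 -291.4  233. ] [array([-298.6871,  157.6928,  171.711 ]), array([-0.0477, -0.0923, -0.9526])]
[array([-298.6871,  157.6928,  171.711 ]), array([-0.1094,  0.0565,  2.186 ])]
```

Request:
move_arm(fingers=[60,60,60,60,60,60,60,60,60,60], travel=[[-40,20,14],[-80,40,28],[-120,60,42],[-160,80,56],[-200,100,70],[-240,125,84],[-280,145,95],[-294.6,152,102],[-294.6,152,102],[-294.6,152,102]], dr=[[-0.007,-0.013,-0.136],[-0.014,-0.026,-0.272],[-0.02,-0.04,-0.408],[-0.027,-0.053,-0.544],[-0.034,-0.066,-0.68],[-0.041,-0.079,-0.816],[-0.0477,-0.0923,-0.9526],[-0.0477,-0.0923,-0.9526],[-0.0477,-0.0923,-0.9526],[-0.0477,-0.0923,-0.9526]])

```text
clock: 1.1
position: [470.6, -298.5, 302.5]
ee_rot: [-0.644, 0.763, 0.032, 0.038]
contact_force: [0.4, -0.2, 0.1]
gripper_width: 59.6
grasp_force: 0.0
```

```bash
python3 - <<'E'
from mv import *
im,m=save('wrist','w1.png')
s=arm.read_state();print(s['clock'],s['position'],s['joint_vel'].round(3),R.from_quat(s['ee_rot']).as_matrix().round(3).tolist())
Rt,pt=tool_for(-.1);print(rel(R.from_quat(s['ee_rot']).as_matrix(),s['position'],Rt,pt))
for q in(chute(0,-432.5,18,-.1),chute(0,-347.5,18,-.1),chute(0,-285,35,-.1)):print(proj(m,w(q,X,Y,TH)))
E
```

```text
1.15 [ 470.25851846 -298.97871852  302.79513761] [-0.018 -0.009  0.005 -0.001  0.001  0.003] [[-0.168, -0.986, 0.017], [-0.981, 0.169, 0.098], [-0.1, 0.0, -0.995]]
(array([-0.73507206, -0.3732936 , 70.21571891]), array([ 0.0001675 , -0.00031823, -0.0012815 ]))
(np.float64(285.13623104236024), np.float64(176.0543093578822))
(np.float64(284.97602718690524), np.float64(297.540902362755))
(np.float64(284.9850882916495), np.float64(385.9360644868524))
```

View pics/w1.png

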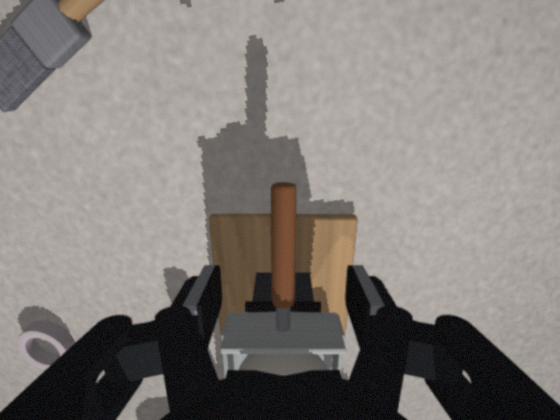

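The handle shows at columns 271–297 and from v≈184 to 307, centred as predicted and about 5 mm nearer the hinge. I'll descend and grip.

Request:
move_arm(fingers=[60,60,60,60,60,0,0,0,0,0], travel=[[-1,0.5,20],[-3,0.5,40],[-4,0.5,60],[-4,0.5,70],[-4,0.5,70],[-4,0.5,70],[-4,0.5,70],[-4,0.5,70],[-4,0.5,70],[-4,0.5,70]], dr=[[0,0,0],[0,0,0],[0,0,0],[0,0,0],[0,0,0],[0,0,0],[0,0,0],[0,0,0],[0,0,0],[0,0,0]])

```text
clock: 2.15
position: [472.2, -287.6, 234.6]
ee_rot: [-0.644, 0.763, 0.031, 0.038]
contact_force: [-2.5, -0.8, 6.0]
gripper_width: 14.2
grasp_force: 58.6
```

```bash
cat >> mv.py <<'E'
def ball(sv=None):
    """ball y in stand frame from top+scene images at current angle a"""
    mt=arm.camera_model('top');t0=arm.read_state()['clock'];im=arm.get_image('top')
    if sv: cv2.imwrite('pics/'+sv,im[:,:,::-1])
    return im,mt,t0
E
python3 - <<'E'
from mv import *
im,m=save('top','t2.png');s=arm.read_state();print({k:s[k] for k in('clock','position','contact_force','gripper_width','grasp_force')})
im2,_=save('scene','s2.png')
import cv2
a=cv2.resize(im[195:270,220:400,::-1],None,fx=4.4,fy=4,interpolation=2)
b=cv2.resize(im2[160:235,220:400,::-1],None,fx=4.4,fy=3.4,interpolation=2)
cv2.imwrite('pics/c2.png',cv2.convertScaleAbs(np.vstack([a,b]),alpha=1.4))
hsv=cv2.cvtColor(im,cv2.COLOR_RGB2HSV)[200:270,220:360]
print(im[225:250:3,310:340:3].sum(2)//3)
E
```

```text
{'clock': 2.2, 'position': array([ 472.23024683, -287.62917008,  234.57376251]), 'contact_force': array([-1.62210476, -0.39272853,  6.41311296]), 'gripper_width': 13.86528411658656, 'grasp_force': 58.647467494010925}
[[110 111 103  95  90  79  70  64  62  61]
 [112 102  98  92  88  78  67  67  62  60]
 [110 102  99  91  84  75  63  64  63  58]
 [109 105  94  88  84  76  68  70  62  35]
 [106  99  94  85  80  74  61  64  64  66]
 [106  99  87  85  79  76  64  62  63  71]
 [103  98  95  84  78  67  66  62  57  65]
 [103  96  93  84  79  72  65  65  63  82]
 [102  99  93  88  77  70  64  60  69  64]]
```

View pics/c2.png

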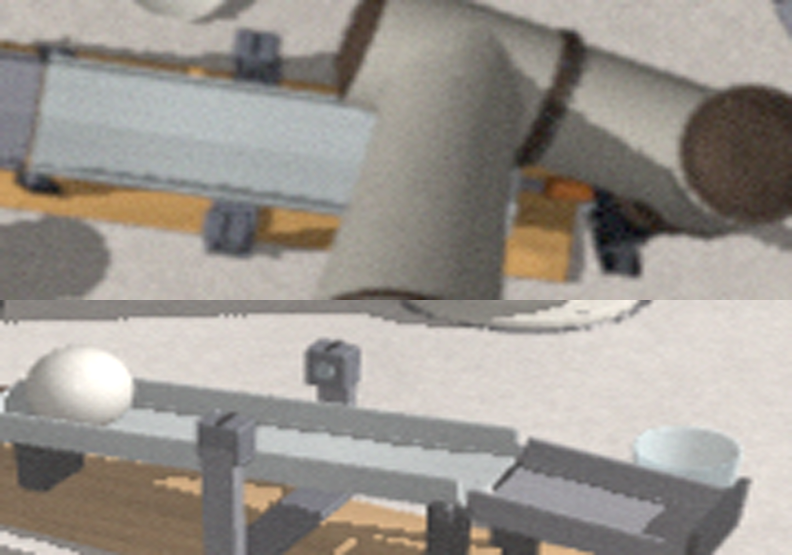

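```bash
cat > rd.py <<'E'
from mv import *
from scipy.optimize import minimize_scalar
mt,ms=arm.camera_model('top'),arm.camera_model('scene')
def y_of(m,uv,a,kind):
    f=lambda y:np.sum(np.subtract(proj(m,w(chute(0,y,35,a) if kind=='ball' else kind(y),X,Y,TH)),uv)**2)
    r=minimize_scalar(f,bounds=(-330,120),method='bounded',options=dict(xatol=.05));return r.x,r.fun**.5
def blob(im,thr=150):
    g=cv2.GaussianBlur(im.min(2),(3,3),0)
    mask=np.zeros_like(g)
    pts=[proj(ms,w(chute(0,y,35,a),X,Y,TH)) for y in range(-300,120,20) for a in(-.1,.1)]
    for p in pts: cv2.circle(mask,(int(p[0]),int(p[1])),15,255,-1)
    b=((g>thr)&(mask>0)).astype(np.uint8)
    n,l,st,c=cv2.connectedComponentsWithStats(b)
    i=1+np.argmax(st[1:,4]);cs,_=cv2.findContours((l==i).astype(np.uint8),0,1)
    return cv2.minEnclosingCircle(np.vstack(cs)),st[i]
def hough(im):
    g=cv2.cvtColor(im,cv2.COLOR_RGB2GRAY)[140:260,200:400];g=cv2.resize(g,None,fx=4,fy=4,interpolation=2)
    c=cv2.HoughCircles(cv2.GaussianBlur(g,(5,5),0),cv2.HOUGH_GRADIENT,1,40,param1=80,param2=12,minRadius=42,maxRadius=62)
    return None if c is None else [( (x+.5)/4-.5+200,(y+.5)/4-.5+140,r/4) for x,y,r in c[0][:4]]
E
python3 - <<'E'
from rd import *
im=cv2.imread('pics/s2.png')[:,:,::-1].copy()
for t in(110,125,140):print(t,blob(im,t))
print(hough(im)); print(im[185,222:256].min(1))
print('pred',proj(ms,w(chute(0,-285,35,-.1),X,Y,TH)))
print('bally',y_of(ms,(237.8,185.2),-.1,'ball'))
H=lambda x,z:(lambda y:np.array([x,y,z]))
T=lambda x,y:((x+.5)/4.4-.5+220,(y+.5)/4-.5+195)
S=lambda x,y:((x+.5)/4.4-.5+220,(y-300+.5)/3.4-.5+160)
print('h1',y_of(mt,T(258,42),0,H(66,152)),'h2',y_of(mt,T(233,214),0,H(-66,152)))
print('mean',y_of(mt,T(245.5,128),0,H(0,152)))
for x,dy in((200,-15),(240,15)):print(y_of(ms,S(x,440),0,lambda y:np.array([77,y+dy,135])))
print('farhead',y_of(ms,S(322,368),0,H(-55,135)))
E
```

```text
110 (((255.0, 179.5), 37.500099182128906), array([ 219,  164,   73,   38, 1716], dtype=int32))
125 (((255.5, 178.5), 37.020362854003906), array([ 219,  165,   73,   36, 1559], dtype=int32))
140 (((254.99049377441406, 178.5350341796875), 36.2664909362793), array([ 219,  166,   72,   26, 1270], dtype=int32))
[(np.float32(287.0), np.float32(228.0), np.float32(12.575)), (np.float32(310.5), np.float32(215.5), np.float32(12.875)), (np.float32(305.75), np.float32(240.75), np.float32(12.5)), (np.float32(355.25), np.float32(153.75), np.float32(13.05))]
[127 103  89  90  92  95 100 102 106 117 125 130 144 148 156 169 170 169
 172 176 177 179 181 181 181 176 174 166 125  93  96  94  94  95]
pred (np.float64(237.57477348399308), np.float64(185.76654427608756))
bally (np.float64(-284.57913525795084), np.float64(0.5966047779496956))
h1 (np.float64(-140.11063897596972), np.float64(0.9251811031487226)) h2 (np.float64(-142.03276004069315), np.float64(3.3044909414454287))
mean (np.float64(-141.08133263399824), np.float64(1.9665385995241507))
(np.float64(-136.29418714344632), np.float64(0.5313844920357086))
(np.float64(-141.5572215953345), np.float64(3.0157222994280026))
farhead (np.float64(-141.16440978347532), np.float64(0.6565826074746283))
```

```bash
cat >> rd.py <<'E'
def rows(a0,al):
    Rc,pc=tool_for(a0,yg=-390);o=[rel(Rc,pc,*tool_for(a,yg=-390)) for a in al]
    for a,(t,r) in zip(al,o):print(round(a,4),t.round(2).tolist(),r.round(4).tolist())
G0=None
def ang():
    s=arm.read_state();Rm=R.from_quat(s['ee_rot']).as_matrix();g=s['position']+Rm[:,2]*155
    ref=np.array([472.23024683,-287.62917008,234.57376251]);
    Rr=tool_for(-.1)[0];g0=ref+Rr[:,2]*155
    return np.arcsin((g[2]-g0[2])/390+np.sin(-.1)-18/390*(1-.995)),s
TPL=cv2.resize(cv2.imread('pics/s2.png')[171:200,223:252],None,fx=4,fy=4,interpolation=2) # centre 237.5? 
MSK=np.zeros(TPL.shape[:2],np.uint8);cv2.circle(MSK,(58,58),44,255,-1)
def find(im):
    b=cv2.resize(im[140:260,200:400,::-1],None,fx=4,fy=4,interpolation=2)
    r=cv2.matchTemplate(b,TPL,cv2.TM_SQDIFF,mask=MSK)
    r/=MSK.sum()/255*3
    for v in range(r.shape[0]):
        pass
    best=None
    for y in np.arange(-300,110,1.0):
        for a in(A,):
            u,v=proj(ms,w(chute(0,y,35,a) if y<0 else [0,y,131-.07*y],X,Y,TH))
            # template centre offset: calibrated on first image
            x0=(u+DU-200)*4-58;y0=(v+DV-140)*4-58
            for dv in(-4,-2,0,2,4):
                xi,yi=int(round(x0)),int(round(y0+dv))
                if 0<=yi<r.shape[0] and 0<=xi<r.shape[1]:
                    if best is None or r[yi,xi]<best[1]:best=(y,r[yi,xi],dv)
    return best
A=-.1;DU=DV=0
def setA(a):
    global A;A=a
_p=proj(ms,w(chute(0,-285,35,-.1),X,Y,TH))
DU,DV=237.5-_p[0],185.5-_p[1]
def look(sv=None):
    a,s=ang();setA(a);im=arm.get_image('scene')
    if sv:cv2.imwrite('pics/'+sv,im[:,:,::-1])
    t=s['clock'];b=find(im);print('t %.2f a %.4f ball y %.0f sq %.0f dv %d'%(t,a,b[0],b[1],b[2]),'F',s['contact_force'].round(1),s['gripper_width'].round(1));return b
E
python3 - <<'E'
from rd import *
im=cv2.imread('pics/s2.png')[:,:,::-1].copy();print(find(im),ang()[0])
rows(-.1,np.linspace(-.1,0,9)[1:])
rows(0,[.01,.02,.03,.04,.05])
E
```

```text
(np.float64(-285.0), np.float32(-0.001316439), 0) -0.10026388576867071
-0.0875 [-2.19, 0.0, -4.86] [0.0, 0.0125, -0.0]
-0.075 [-4.45, 0.0, -9.69] [0.0, 0.025, -0.0]
-0.0625 [-6.76, 0.0, -14.5] [0.0, 0.0375, -0.0]
-0.05 [-9.13, 0.0, -19.28] [0.0, 0.05, -0.0]
-0.0375 [-11.57, -0.0, -24.02] [-0.0, 0.0625, -0.0]
-0.025 [-14.06, 0.0, -28.74] [0.0, 0.075, 0.0]
-0.0125 [-16.61, 0.0, -33.42] [0.0, 0.0875, -0.0]
0.0 [-19.22, 0.0, -38.07] [0.0, 0.1, -0.0]
0.01 [-1.75, 0.0, -3.89] [0.0, 0.01, 0.0]
0.02 [-3.54, -0.0, -7.76] [-0.0, 0.02, 0.0]
0.03 [-5.36, 0.0, -11.62] [0.0, 0.03, 0.0]
0.04 [-7.23, 0.0, -15.46] [0.0, 0.04, 0.0]
0.05 [-9.13, 0.0, -19.28] [0.0, 0.05, -0.0]
```

Request:
move_arm(fingers=[0,0,0,0,0,0,0,0,0,0], travel=[[-2.2,0,-4.9],[-4.5,0,-9.7],[-6.8,0,-14.5],[-9.1,0,-19.3],[-11.6,0,-24],[-14.1,0,-28.7],[-16.6,0,-33.4],[-19.2,0,-38.1],[-19.2,0,-38.1],[-19.2,0,-38.1]], dr=[[0,0.0125,0],[0,0.025,0],[0,0.0375,0],[0,0.05,0],[0,0.0625,0],[0,0.075,0],[0,0.0875,0],[0,0.1,0],[0,0.1,0],[0,0.1,0]])

```text
clock: 3.25
position: [474.8, -272.3, 273.8]
ee_rot: [-0.645, 0.764, -0.001, 0.0]
contact_force: [2.6, -4.6, -4.9]
gripper_width: 14.4
grasp_force: 58.6
```

```bash
python3 -c "
from rd import *
look()"
```

```text
Traceback (most recent call last):
  File "rd.py", line 56, in look
    t=s['clock'];b=find(im);print('t %.2f a %.4f ball y %.0f sq %.0f dv %d'%(t,a,b[0],b[1],b[2]),'F',s['contact_force'].round(1),s['gripper_width'].round(1));return b
                                                                                                                                 ^^^^^^^^^^^^^^^^^^^^^^^^
AttributeError: 'float' object has no attribute 'round'
```

```bash
sed -i "s/,s\['gripper_width'\].round(1))/)/" rd.py; python3 -c "
from rd import *
look()"
```

```text
t 3.30 a -0.0019 ball y -285 sq 7 dv 0 F [ 3.4 -5.  -5.3]
```

Request:
move_arm(fingers=[0,0,0,0,0,0,0,0,0,0], travel=[[-3.5,0,-7.8],[-7.2,0,-15.5],[-7.2,0,-15.5],[-7.2,0,-15.5],[-7.2,0,-15.5],[-3.5,0,-7.8],[0,0,0],[0,0,0],[0,0,0],[0,0,0]], dr=[[0,0.02,0],[0,0.04,0],[0,0.04,0],[0,0.04,0],[0,0.04,0],[0,0.02,0],[0,0,0],[0,0,0],[0,0,0],[0,0,0]])

```text
clock: 4.35
position: [474.8, -272.6, 273.1]
ee_rot: [-0.645, 0.764, -0.0, 0.0]
contact_force: [3.1, -4.5, -4.3]
gripper_width: 14.1
grasp_force: 58.9
```

```bash
python3 -c "
from rd import *
look();look();look('s4.png')"
```

```text
t 4.35 a -0.0033 ball y -248 sq 9 dv 0 F [ 3.1 -4.5 -4.3]
t 4.40 a -0.0031 ball y -247 sq 9 dv 0 F [ 2.9 -4.1 -4.4]
t 4.45 a -0.0031 ball y -247 sq 9 dv 0 F [ 2.  -4.1 -4.4]
```

Request:
move_arm(fingers=[0,0,0,0,0,0,0,0,0,0], travel=[[-3.5,0,-7.8],[-7.2,0,-15.5],[-7.2,0,-15.5],[-7.2,0,-15.5],[-7.2,0,-15.5],[-7.2,0,-15.5],[-3.5,0,-7.8],[0,0,0],[0,0,0],[0,0,0]], dr=[[0,0.02,0],[0,0.04,0],[0,0.04,0],[0,0.04,0],[0,0.04,0],[0,0.04,0],[0,0.02,0],[0,0,0],[0,0,0],[0,0,0]])

```text
clock: 5.5
position: [474.8, -272.8, 272.6]
ee_rot: [-0.645, 0.764, 0.0, 0.001]
contact_force: [3.2, -4.5, -4.0]
gripper_width: 14.0
grasp_force: 59.0
```

```bash
python3 -c "
from rd import *
for i in range(8): look()"
```

```text
t 5.50 a -0.0045 ball y -208 sq 8 dv 0 F [ 3.2 -4.5 -4. ]
t 5.55 a -0.0043 ball y -207 sq 10 dv 0 F [ 3.3 -5.  -3.6]
t 5.60 a -0.0041 ball y -207 sq 10 dv 0 F [ 2.4 -4.3 -4.6]
t 5.65 a -0.0040 ball y -207 sq 10 dv 0 F [ 2.1 -5.6 -4.5]
t 5.70 a -0.0040 ball y -207 sq 9 dv 0 F [ 3.9 -3.5 -3.7]
t 5.75 a -0.0039 ball y -207 sq 9 dv 0 F [ 3.5 -5.3 -4.2]
t 5.80 a -0.0039 ball y -207 sq 9 dv 0 F [ 3.5 -4.3 -4.7]
t 5.85 a -0.0039 ball y -207 sq 9 dv 0 F [ 3.3 -4.5 -4.2]
```

Request:
move_arm(fingers=[0,0,0,0,0,0,0,0,0,0], travel=[[-3.5,0,-7.8],[-7.2,0,-15.5],[-7.2,0,-15.5],[-7.2,0,-15.5],[-7.2,0,-15.5],[-7.2,0,-15.5],[-3.5,0,-7.8],[0,0,0],[0,0,0],[0,0,0]], dr=[[0,0.02,0],[0,0.04,0],[0,0.04,0],[0,0.04,0],[0,0.04,0],[0,0.04,0],[0,0.02,0],[0,0,0],[0,0,0],[0,0,0]])

```text
clock: 6.9
position: [474.8, -272.8, 272.3]
ee_rot: [-0.645, 0.764, 0.0, 0.001]
contact_force: [2.7, -3.7, -2.9]
gripper_width: 13.9
grasp_force: 59.2
```

```bash
python3 -c "
from rd import *
for i in range(4): look()"
```

```text
t 6.90 a -0.0052 ball y -168 sq 71 dv -4 F [ 2.7 -3.7 -2.9]
t 6.95 a -0.0049 ball y -168 sq 69 dv -4 F [ 3.3 -4.2 -4.1]
t 7.00 a -0.0048 ball y -167 sq 67 dv -2 F [ 3.7 -4.9 -3.4]
t 7.05 a -0.0046 ball y -167 sq 69 dv -2 F [ 3.4 -4.9 -3.4]
```

Request:
move_arm(fingers=[0,0,0,0,0,0,0,0,0,0], travel=[[-4,0,-9],[-7.8,0,-16.6],[-7.8,0,-16.6],[-7.8,0,-16.6],[-4,0,-9],[-0.5,0,-1.2],[-0.5,0,-1.2],[-0.5,0,-1.2],[-0.5,0,-1.2],[-0.5,0,-1.2]], dr=[[0,0.023,0],[0,0.043,0],[0,0.043,0],[0,0.043,0],[0,0.023,0],[0,0.003,0],[0,0.003,0],[0,0.003,0],[0,0.003,0],[0,0.003,0]])

```text
clock: 8.1
position: [474.8, -272.2, 273.8]
ee_rot: [-0.645, 0.764, -0.001, -0.0]
contact_force: [2.9, -4.8, -2.4]
gripper_width: 13.8
grasp_force: 59.3
```

```bash
python3 - <<'E'
from rd import *
for i in range(3): look('s7.png')
im,m=save('top','t7.png')
im2=cv2.imread('pics/s7.png')[:,:,::-1]
a=cv2.resize(im[195:270,220:400,::-1],None,fx=4.4,fy=4,interpolation=2)
b=cv2.resize(im2[160:235,220:400,::-1],None,fx=4.4,fy=4,interpolation=2)
cv2.imwrite('pics/c7.png',cv2.convertScaleAbs(np.vstack([a,b]),alpha=1.4))
E
```

```text
t 8.10 a -0.0013 ball y -141 sq 16 dv 0 F [ 2.9 -4.8 -2.4]
t 8.15 a -0.0013 ball y -141 sq 17 dv 0 F [ 3.1 -5.  -3.5]
t 8.20 a -0.0012 ball y -141 sq 17 dv 0 F [ 3.  -4.6 -3.4]
```

View pics/c7.png

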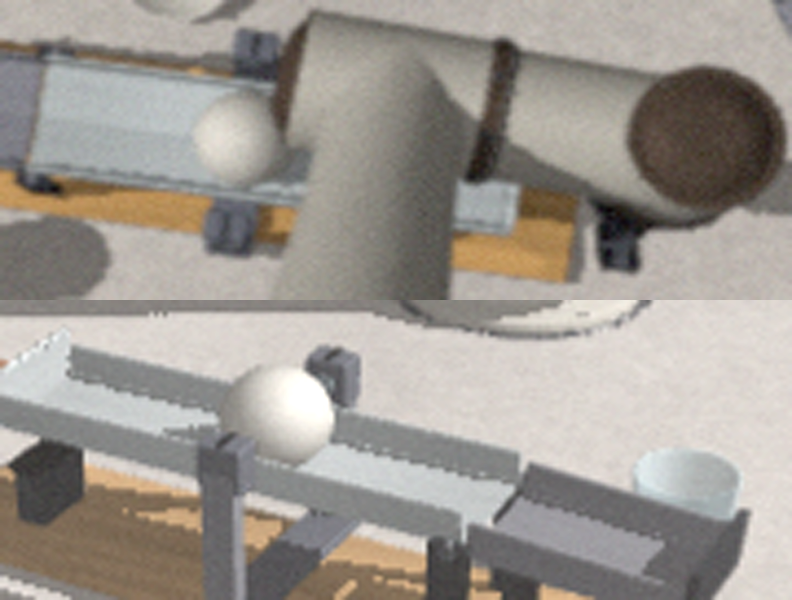

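The ball sits at (240,138) in the top crop and (279,415) in the scene crop, centred between the heads within about 3 mm. I'll hold it there.

Request:
move_arm(fingers=[0,0,0,0,0,0,0,0,0,0], travel=[[0,0,0],[0,0,0],[0,0,0],[0,0,0],[0,0,0],[0,0,0],[0,0,0],[0,0,0],[0,0,0],[0,0,0]], dr=[[0,0,0],[0,0,0],[0,0,0],[0,0,0],[0,0,0],[0,0,0],[0,0,0],[0,0,0],[0,0,0],[0,0,0]])

```text
clock: 9.3
position: [474.9, -272.2, 273.9]
ee_rot: [-0.645, 0.764, -0.001, -0.0]
contact_force: [3.6, -4.8, -3.3]
gripper_width: 13.8
grasp_force: 59.3
```

```bash
python3 -c "
from rd import *
look()"
```

```text
t 9.30 a -0.0012 ball y -141 sq 17 dv 0 F [ 3.6 -4.8 -3.3]
```

Request:
move_arm(fingers=[0,0,0,0,0,0,0,0,0,0], travel=[[0,0,0],[0,0,0],[0,0,0],[0,0,0],[0,0,0],[0,0,0],[0,0,0],[0,0,0],[0,0,0],[0,0,0]], dr=[[0,0,0],[0,0,0],[0,0,0],[0,0,0],[0,0,0],[0,0,0],[0,0,0],[0,0,0],[0,0,0],[0,0,0]])

```text
clock: 10.35
position: [474.9, -272.2, 273.9]
ee_rot: [-0.645, 0.764, -0.001, -0.0]
contact_force: [3.6, -5.3, -4.2]
gripper_width: 14.2
grasp_force: 59.3
```

Request:
move_arm(fingers=[0,0,0,0,0,0,0,0,0,0], travel=[[0,0,0],[0,0,0],[0,0,0],[0,0,0],[0,0,0],[0,0,0],[0,0,0],[0,0,0],[0,0,0],[0,0,0]], dr=[[0,0,0],[0,0,0],[0,0,0],[0,0,0],[0,0,0],[0,0,0],[0,0,0],[0,0,0],[0,0,0],[0,0,0]])

```text
clock: 11.35
position: [474.8, -272.2, 273.9]
ee_rot: [-0.645, 0.764, -0.001, -0.0]
contact_force: [3.8, -4.3, -3.2]
gripper_width: 14.1
grasp_force: 59.3
```

Request:
move_arm(fingers=[0,0,0,0,0,0,0,0,0,0], travel=[[0,0,0],[0,0,0],[0,0,0],[0,0,0],[0,0,0],[0,0,0],[0,0,0],[0,0,0],[0,0,0],[0,0,0]], dr=[[0,0,0],[0,0,0],[0,0,0],[0,0,0],[0,0,0],[0,0,0],[0,0,0],[0,0,0],[0,0,0],[0,0,0]])

```text
clock: 12.35
position: [474.8, -272.2, 273.9]
ee_rot: [-0.645, 0.764, -0.001, -0.0]
contact_force: [3.8, -4.8, -3.1]
gripper_width: 13.9
grasp_force: 59.3
```

Request:
move_arm(fingers=[0,0,0,0,0,0,0,0,0,0], travel=[[0,0,0],[0,0,0],[0,0,0],[0,0,0],[0,0,0],[0,0,0],[0,0,0],[0,0,0],[0,0,0],[0,0,0]], dr=[[0,0,0],[0,0,0],[0,0,0],[0,0,0],[0,0,0],[0,0,0],[0,0,0],[0,0,0],[0,0,0],[0,0,0]])

```text
clock: 13.35
position: [474.8, -272.2, 273.9]
ee_rot: [-0.645, 0.764, -0.001, -0.0]
contact_force: [3.6, -4.9, -4.3]
gripper_width: 14.0
grasp_force: 59.3
```

```bash
python3 -c "
from rd import *
look()"
```

```text
t 13.35 a -0.0012 ball y -141 sq 16 dv 0 F [ 3.6 -4.9 -4.3]
```

Request:
move_arm(fingers=[0,0,0,0,0,0,0,0,0,0], travel=[[-3.5,0,-7.8],[-7.2,0,-15.5],[-7.2,0,-15.5],[-7.2,0,-15.5],[-7.2,0,-15.5],[-7.2,0,-15.5],[-3.5,0,-7.8],[0,0,0],[0,0,0],[0,0,0]], dr=[[0,0.02,0],[0,0.04,0],[0,0.04,0],[0,0.04,0],[0,0.04,0],[0,0.04,0],[0,0.02,0],[0,0,0],[0,0,0],[0,0,0]])

```text
clock: 14.4
position: [474.9, -272.4, 273.5]
ee_rot: [-0.645, 0.764, -0.001, -0.0]
contact_force: [3.3, -3.4, -3.6]
gripper_width: 14.2
grasp_force: 59.3
```

```bash
python3 -c "
from rd import *
for i in range(6): look()"
```

```text
t 14.40 a -0.0023 ball y -97 sq 15 dv 0 F [ 3.3 -3.4 -3.6]
t 14.45 a -0.0020 ball y -95 sq 15 dv 0 F [ 2.2 -5.2 -1.6]
t 14.50 a -0.0018 ball y -94 sq 15 dv 0 F [ 3.3 -3.9 -2.2]
t 14.55 a -0.0017 ball y -93 sq 15 dv 0 F [ 3.2 -4.7 -2.8]
t 14.60 a -0.0016 ball y -93 sq 15 dv 0 F [ 2.2 -4.2 -3.1]
t 14.65 a -0.0016 ball y -93 sq 15 dv 0 F [ 3.8 -5.2 -3.3]
```

Now a similar pulse to about −45.

Request:
move_arm(fingers=[0,0,0,0,0,0,0,0,0,0], travel=[[-3.5,0,-7.8],[-7.2,0,-15.5],[-7.2,0,-15.5],[-7.2,0,-15.5],[-7.2,0,-15.5],[-7.2,0,-15.5],[-3.5,0,-7.8],[0,0,0],[0,0,0],[0,0,0]], dr=[[0,0.02,0],[0,0.04,0],[0,0.04,0],[0,0.04,0],[0,0.04,0],[0,0.04,0],[0,0.02,0],[0,0,0],[0,0,0],[0,0,0]])

```text
clock: 15.7
position: [474.9, -272.4, 273.4]
ee_rot: [-0.645, 0.764, -0.001, -0.0]
contact_force: [2.4, -4.6, -2.3]
gripper_width: 14.2
grasp_force: 59.3
```

```bash
python3 -c "
from rd import *
for i in range(6): look()"
```

```text
t 15.70 a -0.0026 ball y -49 sq 18 dv 0 F [ 2.4 -4.6 -2.3]
t 15.75 a -0.0023 ball y -48 sq 16 dv 0 F [ 4.  -4.2 -2.1]
t 15.80 a -0.0021 ball y -47 sq 18 dv 0 F [ 3.  -4.  -2.4]
t 15.85 a -0.0020 ball y -46 sq 18 dv 0 F [ 2.7 -3.8 -2.2]
t 15.90 a -0.0019 ball y -46 sq 16 dv 0 F [ 3.1 -3.9 -2.1]
t 15.95 a -0.0019 ball y -46 sq 18 dv 0 F [ 2.9 -5.2 -2.9]
```

Request:
move_arm(fingers=[0,0,0,0,0,0,0,0,0,0], travel=[[-3.5,0,-7.8],[-7.2,0,-15.5],[-7.2,0,-15.5],[-7.2,0,-15.5],[-3.5,0,-7.8],[0,0,0],[0,0,0],[0,0,0],[0,0,0],[0,0,0]], dr=[[0,0.02,0],[0,0.04,0],[0,0.04,0],[0,0.04,0],[0,0.02,0],[0,0,0],[0,0,0],[0,0,0],[0,0,0],[0,0,0]])

```text
clock: 17.0
position: [474.8, -272.4, 273.5]
ee_rot: [-0.645, 0.764, -0.001, -0.0]
contact_force: [3.0, -4.7, -2.3]
gripper_width: 14.0
grasp_force: 59.4
```

```bash
python3 -c "
from rd import *
for i in range(2): look()"
```

```text
t 17.00 a -0.0022 ball y -22 sq 20 dv 0 F [ 3.  -4.7 -2.3]
t 17.05 a -0.0022 ball y -22 sq 20 dv 0 F [ 4.2 -4.8 -2.2]
```

Request:
move_arm(fingers=[0,0,0,0,0,0,0,0,0,0], travel=[[-3.5,0,-7.8],[-6.3,0,-13.5],[-6.3,0,-13.5],[-6.3,0,-13.5],[-6.3,0,-13.5],[-5.4,0,-11.6],[-5.4,0,-11.6],[-5.4,0,-11.6],[-5.4,0,-11.6],[-5.4,0,-11.6]], dr=[[0,0.02,0],[0,0.035,0],[0,0.035,0],[0,0.035,0],[0,0.035,0],[0,0.03,0],[0,0.03,0],[0,0.03,0],[0,0.03,0],[0,0.03,0]])

```text
clock: 18.1
position: [475.7, -267.0, 285.4]
ee_rot: [-0.645, 0.764, -0.01, -0.012]
contact_force: [3.1, -4.6, -0.7]
gripper_width: 14.2
grasp_force: 59.5
```

```bash
python3 -c "
from rd import *
for i in range(4): look()"
```

```text
t 18.10 a 0.0285 ball y 46 sq 22 dv 4 F [ 3.1 -4.6 -0.7]
t 18.15 a 0.0285 ball y 60 sq 24 dv 4 F [ 3.5 -5.1 -1.7]
t 18.20 a 0.0284 ball y 75 sq 27 dv 4 F [ 3.7 -3.9 -1.9]
t 18.25 a 0.0285 ball y 90 sq 26 dv 4 F [ 2.5 -5.1 -0.6]
```

Request:
move_arm(fingers=[0,0,0,0,0,0,0,0,0,0], travel=[[0,0,0],[0,0,0],[0,0,0],[0,0,0],[0,0,0],[0,0,0],[0,0,0],[0,0,0],[0,0,0],[0,0,0]], dr=[[0,0,0],[0,0,0],[0,0,0],[0,0,0],[0,0,0],[0,0,0],[0,0,0],[0,0,0],[0,0,0],[0,0,0]])

```text
clock: 19.3
position: [475.7, -267.0, 285.4]
ee_rot: [-0.645, 0.764, -0.01, -0.012]
contact_force: [3.6, -4.5, -1.2]
gripper_width: 14.1
grasp_force: 59.5
```

```bash
python3 -c "
from rd import *
for i in range(3): look()
a=ang()[0]
rows(a,np.linspace(a,-.05,9)[1:])
rows(-.05,np.linspace(-.05,-.1,9)[1:])"
```

```text
t 19.30 a 0.0285 ball y 105 sq 32 dv 2 F [ 3.6 -4.5 -1.2]
t 19.35 a 0.0285 ball y 105 sq 30 dv 2 F [ 3.1 -5.1 -1.3]
t 19.40 a 0.0285 ball y 105 sq 29 dv 2 F [ 3.7 -4.8 -1.8]
0.0186 [1.68, -0.0, 3.83] [-0.0, -0.0098, -0.0]
0.0088 [3.32, -0.0, 7.68] [-0.0, -0.0196, -0.0]
-0.001 [4.92, 0.0, 11.54] [0.0, -0.0294, -0.0]
-0.0108 [6.48, -0.0, 15.42] [-0.0, -0.0392, -0.0]
-0.0206 [8.01, -0.0, 19.32] [-0.0, -0.049, 0.0]
-0.0304 [9.5, -0.0, 23.23] [-0.0, -0.0588, -0.0]
-0.0402 [10.95, -0.0, 27.15] [-0.0, -0.0686, -0.0]
-0.05 [12.36, -0.0, 31.09] [-0.0, -0.0784, -0.0]
-0.0562 [1.07, 0.0, 2.44] [0.0, -0.0063, 0.0]
-0.0625 [2.13, 0.0, 4.89] [0.0, -0.0125, 0.0]
-0.0688 [3.18, 0.0, 7.34] [0.0, -0.0188, 0.0]
-0.075 [4.2, 0.0, 9.8] [0.0, -0.025, 0.0]
-0.0812 [5.21, 0.0, 12.27] [0.0, -0.0313, 0.0]
-0.0875 [6.21, 0.0, 14.74] [0.0, -0.0375, 0.0]
-0.0938 [7.19, 0.0, 17.22] [0.0, -0.0438, 0.0]
-0.1 [8.16, -0.0, 19.71] [-0.0, -0.05, 0.0]
```

Request:
move_arm(fingers=[0,0,0,0,0,0,0,0,0,0], travel=[[1.7,0,3.8],[3.3,0,7.7],[4.9,0,11.5],[6.5,0,15.4],[8,0,19.3],[9.5,0,23.2],[11,0,27.2],[12.4,0,31.1],[12.4,0,31.1],[12.4,0,31.1]], dr=[[0,-0.0098,0],[0,-0.0196,0],[0,-0.0294,0],[0,-0.0392,0],[0,-0.049,0],[0,-0.0588,0],[0,-0.0686,0],[0,-0.0784,0],[0,-0.0784,0],[0,-0.0784,0]])

```text
clock: 20.45
position: [473.5, -280.1, 254.5]
ee_rot: [-0.645, 0.764, 0.015, 0.018]
contact_force: [3.0, -3.6, -1.5]
gripper_width: 14.2
grasp_force: 59.5
```

Request:
move_arm(fingers=[0,0,0,0,0,0,0,0,0,0], travel=[[1.1,0,2.4],[2.1,0,4.9],[3.2,0,7.3],[4.2,0,9.8],[5.2,0,12.3],[6.2,0,14.7],[7.2,0,17.2],[8,0,19.2],[8,0,19.2],[8,0,19.2]], dr=[[0,-0.0063,0],[0,-0.0125,0],[0,-0.0188,0],[0,-0.025,0],[0,-0.0313,0],[0,-0.0375,0],[0,-0.0438,0],[0,-0.049,0],[0,-0.049,0],[0,-0.049,0]])

```text
clock: 21.45
position: [472.3, -287.1, 235.1]
ee_rot: [-0.644, 0.763, 0.03, 0.037]
contact_force: [3.8, -4.3, -2.1]
gripper_width: 14.2
grasp_force: 59.5
```

```bash
python3 -c "
from rd import *
look('s9.png')"
```

```text
t 21.45 a -0.0989 ball y 105 sq 31 dv 2 F [ 3.8 -4.3 -2.1]
```

Request:
move_arm(fingers=[0,0,0,18,24,34,44,56,60,60], travel=[[0,0,0.5],[0,0,1],[0,0,1],[0,0,1],[0,0,1],[0,0,1],[0,0,1],[0,0,1],[0,0,1],[0,0,1]], dr=[[0,0,0],[0,0,0],[0,0,0],[0,0,0],[0,0,0],[0,0,0],[0,0,0],[0,0,0],[0,0,0],[0,0,0]])

```text
clock: 22.5
position: [472.1, -286.6, 234.8]
ee_rot: [-0.644, 0.763, 0.031, 0.036]
contact_force: [0.5, -1.0, 0.4]
gripper_width: 59.8
grasp_force: 0.0
```

Request:
move_arm(fingers=[60,60,60,60,60,60,60,60,60,60], travel=[[0,0,-8],[0,0,-20],[0,0,-35],[0,0,-50],[0,0,-70],[0,0,-90],[0,0,-110],[0,0,-120],[0,0,-120],[0,0,-120]], dr=[[0,0,0],[0,0,0],[0,0,0],[0,0,0],[0,0,0],[0,0,0],[0,0,0],[0,0,0],[0,0,0],[0,0,0]])

```text
clock: 23.5
position: [469.9, -297.6, 354.0]
ee_rot: [-0.644, 0.763, 0.031, 0.036]
contact_force: [-0.2, 0.6, -0.1]
gripper_width: 59.9
grasp_force: 0.0
```

```bash
python3 - <<'E'
from rd import *
im,_=save('scene','s10.png')
cv2.imwrite('pics/c10.png',cv2.convertScaleAbs(cv2.resize(im[140:290,170:410,::-1],None,fx=3.3,fy=3.3,interpolation=2),alpha=1.4))
s=arm.read_state();print(s['clock'],s['position'],s['contact_force'])
E
```

```text
23.55 [ 469.89252984 -297.59395548  353.47955089] [-0.35674481  0.43203954  0.46008834]
```

View pics/c10.png

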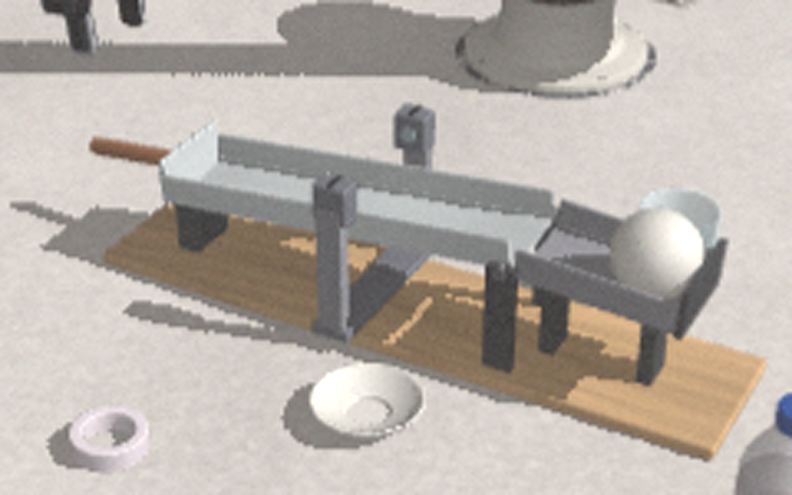

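The ball rests at (657,253) in the cradle against its end wall, the chute is down on its rest, and the gripper is clear at the top left.

```bash
python3 -c "
from bench import arm
print(arm.job_done())"
```

```text
the job is handed in; nothing more can be done
None
```

I handed the job in at about 24 s: the ball was held still between the reader heads for over 5 s (about 3 mm off centre at most), then rolled into the cradle at about 0.29 m/s, and the chute was lowered onto its rest and released; the hand-in returned no verdict.

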